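Change the end-quench test bar in the spring clip fixture

ROBOT

A 6-joint arm with a two-finger parallel gripper is mounted at the origin on a cart in front of the work surface, level with it; the furniture and walls round the work are solid. World frame = base frame: x ahead of the robot, y to its left, z up, the work surface at z = 0. Lengths are in m, angles in rad, forces in N, time in s.
With the tool pointing down it reaches from about 0.35 to 0.875 m from the base axis. Payload 15.5 kg.
Tool frame: the origin (TCP) lies at the very end of the fingers, on their centre line; the grasp point (between the pads) lies 19 mm behind it (r.grip_depth is the distance from the TCP to the grasp point, in m); z points along the fingers, y is the line along which they close (so a half turn about z gives the same grasp; the last joint's range is limited). The gripper opens to 85 mm and grips with 20 to 120 N. Pads are 22 mm wide; open, the fingers measure 114 mm over their backs; the gripper's body (76 mm by 85 mm) begins 54 mm behind the grasp point. The pads swing forward as they close: fully open they stand 13 mm farther back than shut.
Start: joints at [-1.242, 0.494, 1.345, -0, 1.302, -0.096], TCP at [0.258, -0.569, 0.231] pointing down, gripper open.
Joint ranges: [-2.91, 2.91], [-0.82, 2.16], [0.22, 2.67], [-1.22, 4.37], [0.12, 2.79], [-3.08, 3.08]. Speed limits (rad/s): [1.89, 1.89, 2.57, 3.01, 3.01, 3.01].

INTERFACE

Orientations are given as a rotation vector (axis times angle).
In Python, from workcell import r gives the robot as it stands.
- The arm moves only by the tool play_rows, never from a script. Its argument "motion" is text: rows parted by semicolons, each of 7 numbers parted by spaces: the shift along the world's x, y, z each as a share of 0.03 m, from -1 to 1, then the turn, a rotation vector about the world's x, y, z each as a share of 0.12 rad, from -1 to 1, then the closure, from 0 (fully open) to 1 (shut). In form: x y z ax ay az claw; .... A call has 1 to 5 rows; each row shifts and turns the commanded pose from where the row before left it; what a row does not reach is not made up. A row lasts 1/8 s, in which the tool goes at most 62.5 mm and 10.7 degrees, less where a joint would pass 70% of its speed; a pose out of reach is approached as far as the arm can. A call with a number of a shift or a turn outside -1 to 1 is refused whole. A call with a gripper value outside its range is refused whole. The fingers move at their own pace and stop on an object; "squeeze" is the grip in N (left out, the last holds). Time passes only in rows, so rows that do not move let the fingers close. It gives the time, the measured TCP pose, the force, the opening and the grip force at its end, in the units of the state.
- r.get_obs(): the state, without advancing time (a new reading comes with each control period).
- r.grab_frame(name): name is "scene" or "top" or "wrist"; returns the picture (480x640x3 uint8, red, green, blue); there is no depth.
- r.calibration(name): a dict with "fx", "fy", "cx", "cy" (pixels), "T" (4x4, takes a point from camera to world coordinates). Camera axes: x right, y up, looking along -z (the intrinsics and any distortion apply to the point x, -y, -z); pixel columns grow to the right and rows downward; lengths in m; the calibration is good to about 2 mm. A picture is of the moment at which its call begins: read the wrist's pose just before it. calibration takes no time and is no camera call; for the wrist camera it gives the pose at the moment of the call.
- r.job_done(): hands the job in; it is judged then, once.
Trained networks look in the newest picture that a camera, given by its name, has taken for a name from the list of things; names that differ only in an ending like _2 or _b are one class to them, and where a whole thing is asked for, a point or a joint stands for the part that bears it (a point fixed in the world has none). Each returns a list of dicts, best first, with "conf" (0 to 1); they miss things now and then, are a little off and sometimes report something else, mostly with a low value. They report only what shows in the picture. A call takes as long as a camera call.
- r.outline_of(camera, target): "mask" (480x640 bool, what is visible of it) and "bbox" ([left, top, right, bottom] in pixels, round what is visible of it).
The state is a dict: "time": time; "joint_positions": joint angles; "joint_vel": joint speeds; "tau": joint torques, N m; "ee_pos": TCP position; "tcp_rot": TCP orientation; "force": force on the tool from outside, world axes, zero at the start; "ft_torque": the same for the moment, N m; "width": opening from 0.0 (shut) to 1.0 (fully open); "finger_force": force on a finger pad.
Only numpy, scipy, OpenCV 4.12 (cv2) and the standard library are available. Lean on these libraries where they do the work, as an engineer would, in place of code of your own. Each camera call takes 0.05 s, during which the arm holds its last target. There are 200 camera calls.

TASK

The bar in the spring clip has been tested: pull it up out of the clip and lay it in the free groove of the wooden rack. Then take the bar with the blue paint ring from the rack and press it down past the sprung jaw of the clip until it snaps fully home in the fork, its collar in the slot in front of the end plate. Leave the bar with the yellow ring where it lies in the rack.

Things in the scene. Friction and masses are not known exactly. Their poses are not given: they have to be found in the camera images.
- bar_tested: steel round bar, 25 mm diameter, 100 mm long, 0.39 kg, a 32 mm diameter, 4 mm thick collar at one end; dark red paint ring near the collar, a row of small dark indents; starts home in the clip. Origin: middle of its axis; x along the axis, away from the collar (collar at x = -50 to -46 mm, bare end at +50 mm); rolled to any angle about x. Grasp the middle, across the bar
- bar_blue: steel round bar, 25 mm diameter, 100 mm long, 0.39 kg, a 32 mm diameter, 4 mm thick collar at one end; blue paint ring near the collar; starts in the rack. Origin: middle of its axis; x along the axis, away from the collar (collar at x = -50 to -46 mm, bare end at +50 mm); rolled to any angle about x. Grasp the middle, across the bar
- bar_yellow: steel round bar, 25 mm diameter, 100 mm long, 0.39 kg, a 32 mm diameter, 4 mm thick collar at one end; yellow paint ring near the collar; stays in the rack. Origin: middle of its axis; x along the axis, away from the collar (collar at x = -50 to -46 mm, bare end at +50 mm); rolled to any angle about x. Grasp the middle, across the bar
- bar_blue_collar (a point): centre of the blue bar's collar, on its axis, 48 mm from the middle of the bar
- clip: spring clip fixture fixed to the bench: steel base plate 134 x 92 x 10 mm, two aluminium V forks at x = -42 to -27 and 27 to 42 mm, each with a guide wall on its +y side (top 69 mm above the bench) and a blue sprung jaw with brass roller over its -y side. Between the forks nothing is higher than 28 mm. Origin: on the bench under the seat's middle; x along the bar, away from the end plate; z up
- clip_seat (a point): where the middle of a fully seated bar's axis lies: in the clip, 50 mm above the bench; axes as the clip's
- clip_slot (a point): middle of the 11 mm wide slot for the collar (x = -53.5 to -42.5 mm in the clip's frame), between the -x fork and the upright end plate (45 mm high), at the height of the seated bar's axis, 48 mm from clip_seat
- clip_jaw (a joint): sprung jaw (both arms together), rad: about 0 with a bar home under the rollers, -0.05 (its stop) when the clip is empty, about +0.1 as a bar passes between rollers and wall. A coming bar first touches the rollers with its axis 22 mm above the seat; about 10 N push it in or pull it out
- rack: wooden bar rack fixed to the bench, 84 x 204 mm, 37 mm high: two rails (x = -37 to -27 and +27 to +37 mm) with three V grooves along x, 78 mm apart (y = +78, 0, -78 mm); the 54 mm between the rails are open down to the base board, 9 mm thick. Collars overhang the -x rail. Origin: on the bench under the rack's middle; z up
- rack_groove0 (a point): groove at the rack's +y end, empty at the start: where the middle of a lying bar's axis is, 40 mm above the bench; x along the groove
- rack_groove1 (a point): the same point of the middle groove (holds the blue or the yellow bar)
- rack_groove2 (a point): the same point of the groove at the -y end (holds the other of these two bars)

How it is judged:
By the outcome, as a careful person would: the job done as asked, in the order asked, and still so for the second after the job is handed in, with the robot touching nothing.
It also fails if it takes over 72 s, if anything falls off the work surface, if the arm or the gripper's body presses on something with over 40 N, if the wrist force passes 120 N, or if a joint passes its speed limit or range.

## Working session

There is one attempt and no reset: what is moved stays moved. The work goes in short steps, Python scripts to look and compute and a tool call to move; the robot and the scene stay as the last step left them, time stands still between calls to the robot, and variables do not carry over. Pictures are saved under pics/ and viewed, at most 14 in all, crops included, and the job is handed in when it is done.

Besides the shell and the picture viewer there is one more tool, called after "Request:" as name(argument=value, ...) on one line, values as JSON. play_rows: Moves the arm, as the interface text tells. Shift numbers are shares of 0.03 m and turn numbers shares of 0.12 rad, none past 1 either way. Its arguments: {"type":"object","properties":{"motion":{"type":"string"},"squeeze":{"type":"number"}},"required":["motion"]}

```bash
ls; mkdir -p pics
python3 - <<'E'
from workcell import r
import cv2,numpy as np
o=r.get_obs();print({k:np.round(v,3) for k,v in o.items()})
ims=[]
for c in("scene","top"):
    im=r.grab_frame(c);cv2.imwrite(f"pics/{c}0.png",im[...,::-1])
    k=r.calibration(c);print(c,{a:np.round(b,3).tolist() for a,b in k.items()})
    for t in("bar_tested","bar_blue","bar_yellow","clip","rack","bar_blue_collar","clip_jaw"):
        for d in r.outline_of(c,t)[:2]:
            m=d["mask"];ys,xs=np.nonzero(m);print(t,round(d["conf"],2),d["bbox"],m.sum(),xs.mean().round(1),ys.mean().round(1))
E
```

```text
pics
{'time': np.float64(0.0), 'joint_positions': array([-1.241,  0.494,  1.346,  0.   ,  1.302, -0.096]), 'joint_vel': array([-0.   ,  0.   , -0.   ,  0.001, -0.001,  0.001]), 'tau': array([ 4.0000e-03, -8.8215e+01, -3.8386e+01,  0.0000e+00,  1.0000e-02,
        0.0000e+00]), 'ee_pos': array([ 0.257, -0.569,  0.231]), 'tcp_rot': array([-3.07 , -0.662,  0.   ]), 'force': array([ 0.213, -0.579, -0.191]), 'ft_torque': array([0.02 , 0.003, 0.007]), 'finger_force': np.float64(0.0), 'width': np.float64(1.001)}
scene {'fx': 593.15, 'fy': 593.15, 'cx': 318.044, 'cy': 235.139, 'T': [[-0.885, 0.278, -0.373, 0.059], [-0.465, -0.563, 0.683, 0.749], [-0.02, 0.778, 0.628, 0.742], [0.0, 0.0, 0.0, 1.0]]}
bar_tested 0.81 [214.4, 280.0, 259.5, 299.5] 648 237.7 288.3
bar_blue 0.97 [334.4, 169.6, 381.5, 198.4] 562 357.0 182.1
bar_yellow 0.59 [310.9, 183.4, 359.1, 216.4] 638 337.1 200.1
clip 0.97 [189.4, 264.4, 275.4, 335.3] 2668 235.0 308.6
clip 0.43 [291.1, 180.3, 376.0, 247.8] 2353 329.1 216.9
rack 0.87 [292.2, 184.9, 378.9, 250.7] 2408 330.3 217.1
bar_blue_collar 0.71 [338.3, 171.9, 378.6, 198.2] 550 357.5 182.0
clip_jaw 0.68 [332.7, 173.0, 380.2, 199.8] 551 356.8 182.1
clip_jaw 0.61 [216.6, 264.8, 259.1, 285.9] 113 241.9 275.1
top {'fx': 561.249, 'fy': 561.249, 'cx': 326.779, 'cy': 241.453, 'T': [[-0.001, 0.994, -0.113, 0.377], [-1.0, 0.001, 0.02, -0.012], [0.02, 0.113, 0.993, 0.995], [0.0, 0.0, 0.0, 1.0]]}
bar_tested 0.97 [186.3, 180.7, 214.5, 242.6] 895 197.7 210.3
bar_blue 0.59 [418.4, 208.9, 437.0, 267.7] 841 430.1 238.6
bar_yellow 0.58 [376.3, 207.3, 394.7, 265.6] 839 384.9 233.9
clip 0.74 [171.2, 172.4, 237.9, 259.5] 3167 205.5 216.3
rack 0.77 [323.2, 211.5, 443.5, 264.2] 3883 373.3 236.2
bar_blue_collar 0.98 [422.5, 209.6, 438.7, 271.2] 826 430.1 239.5
clip_jaw 0.77 [199.3, 189.2, 221.6, 231.1] 261 210.0 209.3
clip_jaw 0.28 [321.7, 210.0, 442.8, 262.5] 3977 373.8 236.4
```

```bash
cat > h.py <<'E'
from workcell import r
import cv2,numpy as np
def ray(c,px,z,k=None):
    k=k or r.calibration(c);T=np.array(k["T"]);px=np.atleast_2d(px).astype(float)
    d=np.c_[(px[:,0]-k["cx"])/k["fx"],-(px[:,1]-k["cy"])/k["fy"],-np.ones(len(px))]@T[:3,:3].T
    return T[:3,3]+d*((z-T[2,3])/d[:,2])[:,None]
def proj(P,k):
    T=np.array(k["T"]);p=(np.atleast_2d(P)-T[:3,3])@T[:3,:3]
    return np.c_[k["cx"]-k["fx"]*p[:,0]/p[:,2],k["cy"]+k["fy"]*p[:,1]/p[:,2]]
E
python3 - <<'E'
from h import *
print(r.calibration("top").keys())
for t,z in(("bar_tested",.05),("bar_blue",.04),("bar_yellow",.04),("rack",.03)):
    m=r.outline_of("top",t)[0]["mask"] if 0 else None
im=cv2.imread("pics/top0.png")[150:290,150:460]
cv2.imwrite("pics/topc.png",cv2.resize(im,None,fx=2.58,fy=2.58,interpolation=cv2.INTER_CUBIC))
print(ray("top",[[197.7,210.3]],.055),ray("top",[[430,238.6],[385,234],[340,238]],.045))
E
```

```text
dict_keys(['fx', 'fy', 'cx', 'cy', 'T'])
[[0.53660786 0.18695107 0.055     ]] [[ 0.49017134 -0.20771707  0.045     ]
 [ 0.4979957  -0.1306751   0.045     ]
 [ 0.49101397 -0.05368052  0.045     ]]
```

View pics/topc.png

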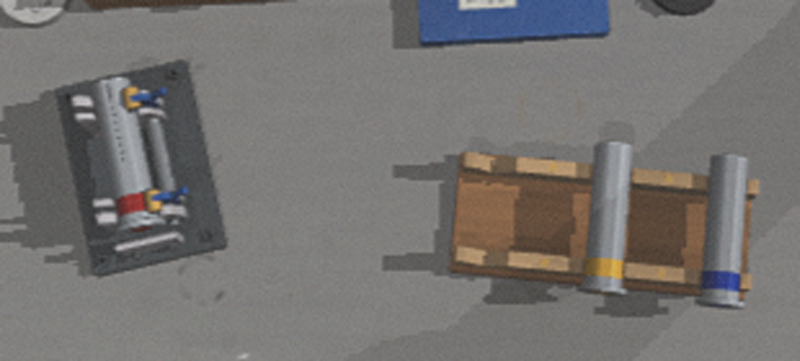

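View pics/scene0.png

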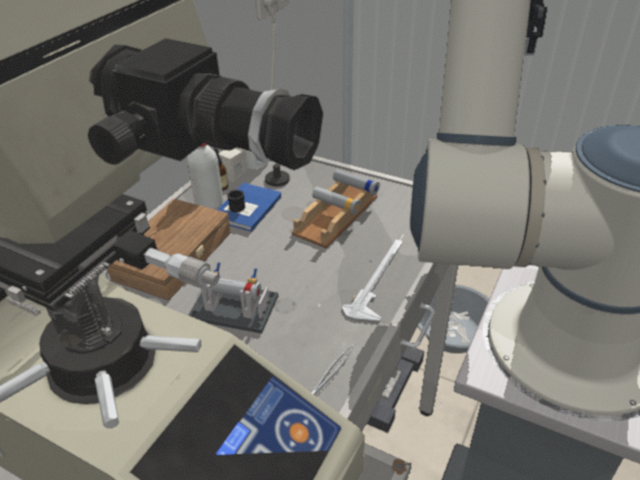

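View pics/top0.png

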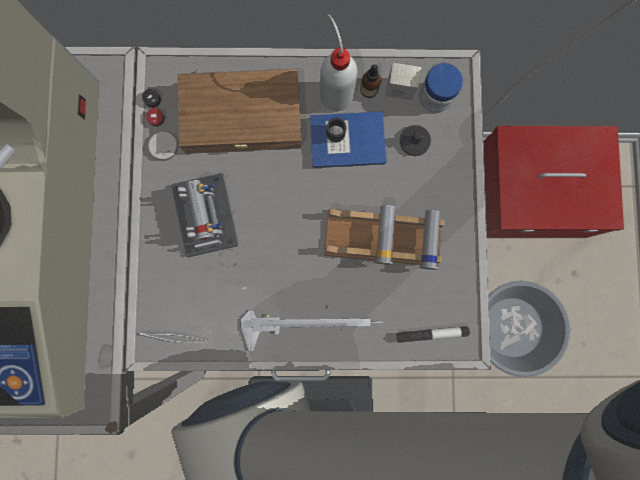

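Run:
```python
from h import *
k=r.calibration("wrist");o=r.get_obs()
R=cv2.Rodrigues(o["tcp_rot"])[0];T=np.array(k["T"])
print(k["fx"],k["cx"],k["cy"],(R.T@(T[:3,3]-o["ee_pos"])).round(3),(R.T@T[:3,:3]).round(3))
```

```text
376.75370601137325 323.7687787239767 235.75544648276826 [ 0.082 -0.001 -0.143] [[-0.001  0.949  0.314]
 [ 1.     0.001 -0.001]
 [-0.001  0.314 -0.949]]
```

Request:
play_rows(motion="0.5 0.97 0.2 0 0 -0.27 0;0.5 0.97 0.2 0 0 -0.27 0;0.5 0.97 0.2 0 0 -0.27 0;0.5 0.97 0.2 0 0 -0.27 0;0.5 0.97 0.2 0 0 -0.27 0")

```text
time: 1.42
ee_pos: [0.333, -0.423, 0.2616]
tcp_rot: [3.115, 0.41, 0.0]
force: [0.5, -0.1, 0.0]
width: 1.0
finger_force: 0.0
```

Request:
play_rows(motion="0.5 0.97 0.1 0 0 -0.27 0;0.5 0.97 0.1 0 0 -0.27 0;0.5 0.97 0.1 0 0 -0.27 0;0.5 0.97 0.1 0 0 -0.27 0;0.5 0.97 0 0 0 -0.27 0")

```text
time: 2.05
ee_pos: [0.4081, -0.2776, 0.2736]
tcp_rot: [3.137, 0.156, 0.001]
force: [-0.2, -0.5, 0.9]
width: 0.999
finger_force: 0.0
```

Request:
play_rows(motion="0.5 0.97 0 0 0 -0.27 0;0.5 0.97 0 0 0 -0.27 0;0.5 0.97 0 0 0 -0.27 0;0.5 0.97 0 0 0 -0.27 0;0.5 0.97 0 0 0 -0.27 0")

```text
time: 2.68
ee_pos: [0.483, -0.132, 0.2734]
tcp_rot: [3.14, -0.098, 0.001]
force: [0.8, 0.4, -0.7]
width: 0.998
finger_force: 0.0
```

Request:
play_rows(motion="0 0 0 0 0 0 0;0 0 0 0 0 0 0")

```text
time: 2.92
ee_pos: [0.4824, -0.1332, 0.2733]
tcp_rot: [3.14, -0.095, -0.0]
force: [0.4, -0.5, 0.2]
width: 1.001
finger_force: 0.0
```

```bash
cat >> h.py <<'E'
def shoot(n,ts,zs):
    k=r.calibration("wrist");im=r.grab_frame("wrist");cv2.imwrite(f"pics/{n}.png",im[...,::-1])
    for t in ts:
        for d in r.outline_of("wrist",t)[:1]:
            ys,xs=np.nonzero(d["mask"]);P=ray("wrist",np.c_[xs,ys],zs[t],k)[:,:2]
            (c,s,a)=cv2.minAreaRect((P*1000).astype(np.float32))
            c=np.array(c);bx=cv2.boxPoints((tuple(c),s,a));e=bx[1]-bx[0] if max(s)==np.linalg.norm(bx[1]-bx[0]) or np.linalg.norm(bx[1]-bx[0])>np.linalg.norm(bx[2]-bx[1]) else bx[2]-bx[1]
            y=np.arctan2(e[1],e[0]);y=(y+np.pi/2)%np.pi-np.pi/2
            print(t,round(d["conf"],2),[int(v) for v in d["bbox"]],"c",c.round(1),"mean",(P.mean(0)*1000).round(1),"size",np.round(s,1),"yaw",round(y,3))
    o=r.get_obs();print(o["time"],o["ee_pos"].round(4),o["tcp_rot"].round(3));return k
E
python3 - <<'E'
from h import *
Z=dict(bar_blue=.042,bar_yellow=.042,rack=.037,bar_tested=.052,clip=.01)
shoot("w1",["bar_blue","bar_yellow","rack","bar_tested","clip"],Z)
E
```

```text
bar_blue 0.63 [384, 133, 418, 237] c [ 488.6 -208.8] mean [ 490.5 -210.1] size [ 29.5 104.2] yaw -0.08
bar_yellow 0.63 [305, 126, 340, 233] c [ 498.3 -130.9] mean [ 499.1 -132.9] size [ 32.1 105.1] yaw -0.062
rack 0.61 [222, 131, 430, 216] c [ 501.8 -133.3] mean [ 505.  -118.9] size [199.1  82.9] yaw 1.475
clip 0.78 [1, 79, 95, 222] c [538.6 183.3] mean [537.2 167.7] size [134.  101.9] yaw 0.214
3.225 [ 0.4824 -0.1334  0.2733] [ 3.14  -0.097  0.   ]
```

View pics/w1.png

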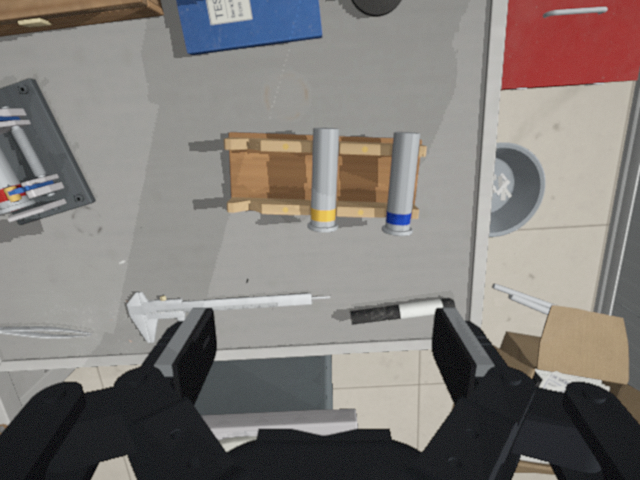

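Request:
play_rows(motion="0.18 0.97 -0.16 0 0 0.18 0;0.18 0.97 -0.16 0 0 0.18 0;0.18 0.97 -0.16 0 0 0.18 0;0.18 0.97 -0.16 0 0 0.18 0;0.18 0.97 -0.16 0 0 0.18 0")

```text
time: 3.85
ee_pos: [0.5097, 0.0132, 0.2492]
tcp_rot: [3.141, 0.074, 0.0]
force: [0.9, 0.4, 0.8]
width: 1.0
finger_force: 0.0
```

Request:
play_rows(motion="0.18 0.97 -0.16 0 0 0.18 0;0.18 0.97 -0.16 0 0 0.18 0;0.18 0.97 -0.16 0 0 0.18 0;0.18 0.97 -0.16 0 0 0.18 0;0.18 0.97 -0.16 0 0 0.18 0")

```text
time: 4.47
ee_pos: [0.5368, 0.1587, 0.2251]
tcp_rot: [3.132, 0.243, 0.0]
force: [-1.2, -0.2, 0.2]
width: 0.998
finger_force: 0.0
```

Request:
play_rows(motion="0.18 0.97 -0.16 0 0 0.18 0;0 0 0 0 0 0 0;0 0 0 0 0 0 0")

```text
time: 4.85
ee_pos: [0.5419, 0.1866, 0.2205]
tcp_rot: [3.129, 0.276, -0.0]
force: [0.1, 0.7, 0.4]
width: 1.0
finger_force: 0.0
```

Run:
```python
from h import *
Z=dict(bar_tested=.052,clip=.01)
k=shoot("w2",["bar_tested","clip"],Z);np.save("k2.npy",k,allow_pickle=True)
```

```text
bar_tested 0.85 [307, 154, 345, 275] c [537.1 183.8] mean [539.1 186.3] size [106.7  30.5] yaw 0.199
clip 0.6 [274, 129, 373, 277] c [535.1 183.7] mean [545.4 185.3] size [142.1  92.8] yaw 0.222
5.0 [0.542  0.1863 0.2207] [3.129 0.275 0.   ]
```

View pics/w2.png

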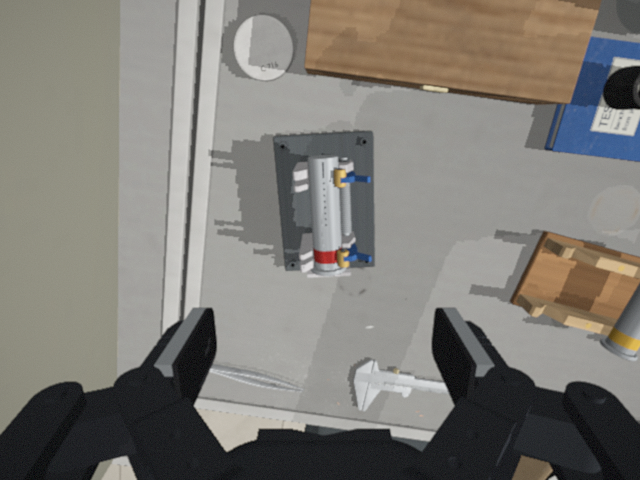

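```bash
cat >> h.py <<'E'
from scipy.optimize import minimize
t_=np.linspace(0,2*np.pi,24)
def ring(x,rd): return np.c_[np.full(24,x),rd*np.cos(t_),rd*np.sin(t_)]
BAR=np.r_[ring(-.05,.016),ring(-.046,.016)],np.r_[ring(-.05,.0125),ring(.05,.0125)]
def fitbar(mask,k,z,p0):
    S=4
    def f(p):
        c,s=np.cos(p[2]),np.sin(p[2]);R=np.array([[c,-s,0],[s,c,0],[0,0,1]])
        im=np.zeros(mask.shape,np.uint8)
        for h in BAR:
            q=proj(h@R.T+[p[0]/1000,p[1]/1000,z],k);hu=cv2.convexHull(q.astype(np.float32))
            cv2.fillConvexPoly(im,np.round(hu*16).astype(np.int32),1,shift=4)
        i=im>0;return -(i&mask).sum()/(i|mask).sum()
    b=minimize(f,p0,method="Nelder-Mead",options=dict(initial_simplex=np.array([p0]*4)+np.array([[0,0,0],[6,0,0],[0,6,0],[0,0,.08]])))
    return b.x.round(3),round(b.fun,3)
E
python3 - <<'E'
from h import *
k=r.calibration("wrist")
o=r.get_obs();print(o["time"])
for t in ["bar_tested"]:
    print(fitbar(r.outline_of("wrist",t)[0]["mask"],k,.05,[537,184,.2]))
k=r.calibration("top")
for t,z,p in (("bar_blue",.04,[489,-209,-.08]),("bar_yellow",.04,[498,-131,-.08]),("bar_tested",.05,[537,184,.2])):
    print(t,fitbar(r.outline_of("top",t)[0]["mask"],k,z,p))
E
```

```text
5.0
(array([5.39527e+02, 1.85670e+02, 2.28000e-01]), np.float64(-0.908))
bar_blue (array([ 4.90999e+02, -2.09020e+02, -1.13000e-01]), np.float64(-0.878))
bar_yellow (array([ 4.98340e+02, -1.30943e+02, -8.50000e-02]), np.float64(-0.879))
bar_tested (array([5.37531e+02, 1.87305e+02, 2.18000e-01]), np.float64(-0.884))
```

Request:
play_rows(motion="-0.1 0 -1 0 0 0.37 0;0 0 -1 0 0 0 0;0 0 -1 0 0 0 0;0 0 -1 0 0 0 0;0 0 -1 0 0 0 0")

```text
time: 5.82
ee_pos: [0.5391, 0.187, 0.0697]
tcp_rot: [-3.122, -0.346, -0.001]
force: [0.3, -0.2, 0.3]
width: 0.996
finger_force: 0.0
```

Request:
play_rows(motion="0 0 -0.6 0 0 0 0;0 0 -0.5 0 0 0 0;0 0 -0.1 0 0 0 0;0 0 0 0 0 0 0")

```text
time: 6.32
ee_pos: [0.5393, 0.1872, 0.0348]
tcp_rot: [-3.122, -0.346, -0.001]
force: [0.1, -0.5, 0.7]
width: 1.002
finger_force: 0.0
```

Run:
```python
from h import *
im=r.grab_frame("scene")[230:350,160:300];cv2.imwrite("pics/s1.png",cv2.resize(im[...,::-1],None,fx=5,fy=5,interpolation=cv2.INTER_CUBIC))
o=r.get_obs();print(o["ee_pos"].round(4),o["tcp_rot"].round(3),o["force"].round(1))
```

```text
[0.5393 0.1872 0.035 ] [-3.122e+00 -3.460e-01 -1.000e-03] [ 0.1 -0.3  0.3]
```

View pics/s1.png

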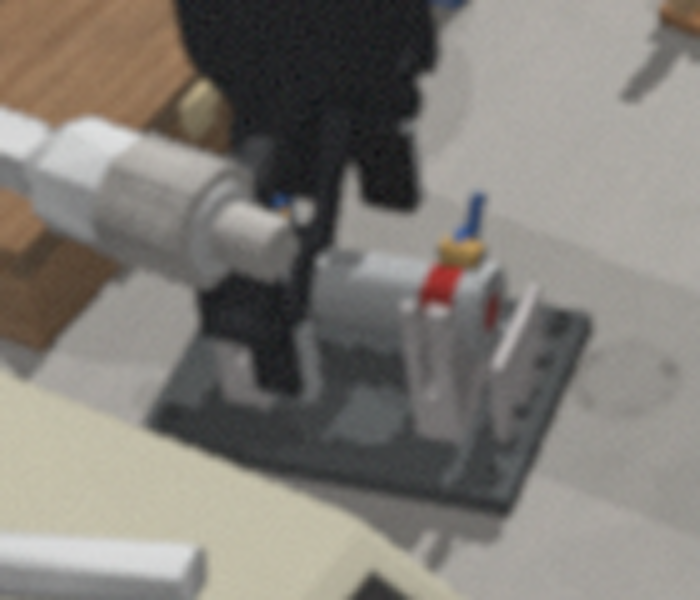

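Request:
play_rows(motion="0 0 0 0 0 0 0.5;0 0 0 0 0 0 0.6;0 0 0 0 0 0 0.7;0 0 0 0 0 0 0.8;0 0 0 0 0 0 0.9", squeeze=40)

```text
time: 7.0
ee_pos: [0.5395, 0.1852, 0.035]
tcp_rot: [3.12, 0.347, 0.001]
force: [2.4, -22.6, 11.7]
width: 0.275
finger_force: 39.7
```

Request:
play_rows(motion="0 0 0 0 0 0 1;0 0 0 0 0 0 1;0 0 0 0 0 0 1")

```text
time: 7.38
ee_pos: [0.5396, 0.1852, 0.035]
tcp_rot: [3.12, 0.347, 0.001]
force: [2.2, -23.5, 10.7]
width: 0.273
finger_force: 39.7
```

Request:
play_rows(motion="0 -0.06 -0.01 0 0 0 1;0 0 0 0 0 0 1;0 0 0 0 0 0 1", squeeze=90)

```text
time: 7.75
ee_pos: [0.5396, 0.185, 0.0351]
tcp_rot: [3.122, 0.346, 0.002]
force: [-0.4, -5.7, 17.0]
width: 0.264
finger_force: 87.7
```

Request:
play_rows(motion="0 -0.01 0.3 0 0 0 1;0 0 0.4 0 0 0 1;0 0 0.6 0 0 0 1;0 0 1 0 0 0 1;0 0 1 0 0 0 1")

```text
time: 8.38
ee_pos: [0.5385, 0.185, 0.1338]
tcp_rot: [3.122, 0.346, -0.002]
force: [0.3, 0.4, -4.2]
width: 0.263
finger_force: 89.7
```

Request:
play_rows(motion="0 0 1 0 0 0 1;0 0 0.5 0 0 0 1;0 0 0 0 0 0 1")

```text
time: 8.75
ee_pos: [0.5392, 0.1851, 0.1785]
tcp_rot: [-3.122, -0.346, -0.002]
force: [-0.8, 0.2, -4.8]
width: 0.265
finger_force: 89.7
```

Run:
```python
from h import *
Z=dict(bar_tested=.19,clip=.01,rack=.037,clip_jaw=.05)
k=shoot("w3",["bar_tested","clip","rack","clip_jaw"],Z)
im=r.grab_frame("wrist")
```

```text
bar_tested 0.61 [287, 202, 360, 435] c [537.5 185.3] mean [542.9 186.9] size [105.5  31.3] yaw 0.22
clip 0.77 [269, 131, 382, 283] c [539.4 184.7] mean [559.8 188.3] size [133.9  91.4] yaw 0.228
rack 0.62 [526, 255, 640, 372] c [509.9 -62. ] mean [509.9 -53.4] size [115.3  84. ] yaw 1.466
clip_jaw 0.62 [334, 172, 377, 280] c [541.2 163.1] mean [563.  170.8] size [85.4 28.4] yaw 0.229
9.0 [0.5384 0.1849 0.177 ] [ 3.122e+00  3.460e-01 -3.000e-03]
```

View pics/w3.png

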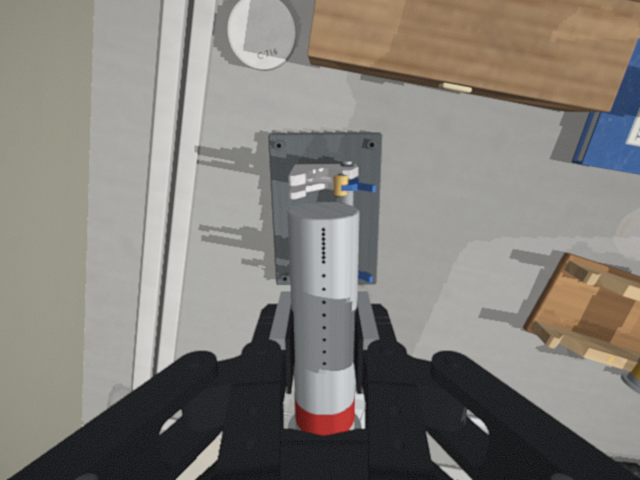

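Request:
play_rows(motion="-0.13 -1 0 0 0 -0.33 1;-0.13 -1 0 0 0 -0.33 1;-0.13 -1 0 0 0 -0.33 1;-0.13 -1 0 0 0 -0.33 1;0 0 0 0 0 0 1")

```text
time: 9.68
ee_pos: [0.523, 0.0634, 0.1778]
tcp_rot: [3.14, 0.094, -0.002]
force: [-0.0, 0.8, -4.2]
width: 0.264
finger_force: 89.8
```

Run:
```python
from h import *
Z=dict(bar_yellow=.042,bar_blue=.042,rack=.037)
k=shoot("w4",["rack","bar_yellow","bar_blue"],Z)
for t,p in (("bar_blue",[489,-209,-.1]),("bar_yellow",[498,-131,-.1])):
    for d in r.outline_of("wrist",t)[:1]: print(t,fitbar(d["mask"],k,.04,p))
im=r.grab_frame("wrist")
for d in r.outline_of("wrist","bar_tested")[:1]:
    o=r.get_obs();p=o["ee_pos"]*1000;print(p,fitbar(d["mask"],r.calibration("wrist"),o["ee_pos"][2]+.015,[p[0],p[1],.06]))
cv2.imwrite("pics/w4c.png",cv2.imread("pics/w4.png")[180:420,320:640].repeat(2,0).repeat(2,1))
```

```text
rack 0.7 [419, 187, 640, 316] c [ 505.4 -108.1] mean [507.8 -98.5] size [179.5  84.6] yaw 1.47
bar_yellow 0.56 [524, 201, 608, 327] c [ 496.4 -130.3] mean [ 499.4 -132.1] size [ 38.7 109.3] yaw -0.053
bar_blue 0.82 [609, 276, 638, 344] c [ 460.5 -191.4] mean [ 457.9 -196.6] size [63.  22.9] yaw 0.317
9.875 [0.5234 0.0656 0.178 ] [-3.14  -0.099  0.   ]
bar_blue (array([ 4.90900e+02, -2.11025e+02, -7.60000e-02]), np.float64(-0.972))
bar_yellow (array([ 4.98878e+02, -1.32978e+02, -9.70000e-02]), np.float64(-0.969))
[523.38291372  65.57285274 178.10588902] (array([5.24183e+02, 6.68650e+01, 6.70000e-02]), np.float64(-0.838))
```

View pics/w4c.png

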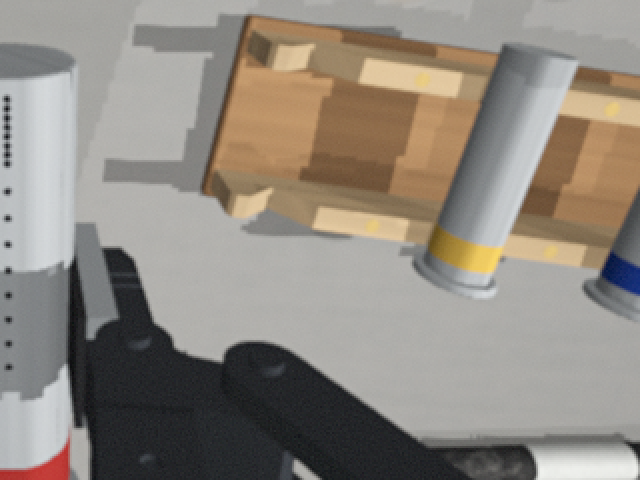

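Run:
```python
from h import *
print(ray("wrist",[[466,283],[488.5,210]],.037).round(4))
```

```text
[[ 0.4774 -0.0545  0.037 ]
 [ 0.5402 -0.0606  0.037 ]]
```

Request:
play_rows(motion="-0.14 -1 0 0 0 -0.33 1;-0.14 -1 0 0 0 -0.33 1;-0.14 -1 0 0 0 -0.33 1;-0.13 -1 0 0 0 -0.33 1;0 -0.05 0 0 0 0 1")

```text
time: 10.7
ee_pos: [0.5068, -0.0578, 0.1782]
tcp_rot: [3.138, -0.154, 0.0]
force: [0.6, 0.5, -4.1]
width: 0.262
finger_force: 89.9
```

Request:
play_rows(motion="0 0 -0.7 0 0 0 1;0 0 -1 0 0 0 1;0 0 -1 0 0 0 1;0 0 -1 0 0 0 1;0 0 -0.5 0 0 0 1")

```text
time: 11.32
ee_pos: [0.5065, -0.0557, 0.0509]
tcp_rot: [-3.138, 0.149, 0.002]
force: [-0.6, 0.2, -3.8]
width: 0.261
finger_force: 89.9
```

Request:
play_rows(motion="0 0 -0.4 0 0 0 1;0 0 -0.2 0 0 0 1;0 0 -0.2 0 0 0 1;0 0 0 0 0 0 1")

```text
time: 11.82
ee_pos: [0.5069, -0.0565, 0.0282]
tcp_rot: [3.138, -0.151, 0.0]
force: [-1.3, 1.5, -4.6]
width: 0.263
finger_force: 89.9
```

Request:
play_rows(motion="0 0 -0.1 0 0 0 1;0 0 0 0 0 0 1")

```text
time: 12.08
ee_pos: [0.5072, -0.0566, 0.0254]
tcp_rot: [3.138, -0.151, 0.001]
force: [-0.1, -0.4, -1.8]
width: 0.26
finger_force: 90.6
```

Request:
play_rows(motion="0 0 -0.05 0 0 0 1;0 0 0 0 0 0 1")

```text
time: 12.32
ee_pos: [0.5074, -0.0566, 0.025]
tcp_rot: [3.138, -0.151, 0.003]
force: [-6.0, -0.1, 29.1]
width: 0.263
finger_force: 94.1
```

Request:
play_rows(motion="0 0 0.05 0 0 0 0.7;0 0 0 0 0 0 0.4;0 0 0 0 0 0 0;0 0 0 0 0 0 0;0 0 0 0 0 0 0", squeeze=60)

```text
time: 12.95
ee_pos: [0.5068, -0.0564, 0.0251]
tcp_rot: [-3.138, 0.151, 0.0]
force: [-0.6, 0.2, -0.0]
width: 0.999
finger_force: 0.0
```

Request:
play_rows(motion="0 0 0.4 0 0 0 0;0 0 0.9 0 0 0 0;0 0 1 0 0 0 0;0 0 1 0 0 0 0;0 0 0.7 0 0 0 0")

```text
time: 13.58
ee_pos: [0.5071, -0.0565, 0.1473]
tcp_rot: [3.138, -0.151, 0.003]
force: [1.2, -0.4, -0.3]
width: 1.002
finger_force: 0.0
```

Request:
play_rows(motion="-0.11 -1 0 0 0 0 0;-0.11 -1 0 0 0 0 0;-0.11 -1 0 0 0 0 0;-0.11 -1 0 0 0 0 0;-0.11 -1 0 0 0 0 0")

```text
time: 14.2
ee_pos: [0.4902, -0.2074, 0.146]
tcp_rot: [3.138, -0.151, 0.001]
force: [-0.4, 0.4, 0.4]
width: 1.0
finger_force: 0.0
```

Request:
play_rows(motion="0 -0.15 0 0 0 0 0;0 0 0 0 0 0 0")

```text
time: 14.45
ee_pos: [0.4903, -0.2108, 0.1456]
tcp_rot: [-3.138, 0.152, -0.0]
force: [1.0, 0.3, -0.2]
width: 1.002
finger_force: 0.0
```

Run:
```python
from h import *
k=shoot("w5",[],{})
for t,p in (("bar_blue",[491,-211,-.1]),("bar_yellow",[498,-132,-.1]),("bar_tested",[507,-56,-.1])):
    for d in r.outline_of("wrist",t)[:1]: print(t,d["conf"],fitbar(d["mask"],k,.04,p))
```

```text
14.5 [ 0.4903 -0.2104  0.1455] [-3.138  0.151 -0.   ]
bar_blue 0.88 (array([ 4.90514e+02, -2.10545e+02, -9.70000e-02]), np.float64(-0.96))
bar_yellow 0.84 (array([ 4.98802e+02, -1.33146e+02, -9.70000e-02]), np.float64(-0.972))
bar_tested 0.89 (array([ 5.06881e+02, -5.54910e+01, -9.60000e-02]), np.float64(-0.965))
```

View pics/w5.png

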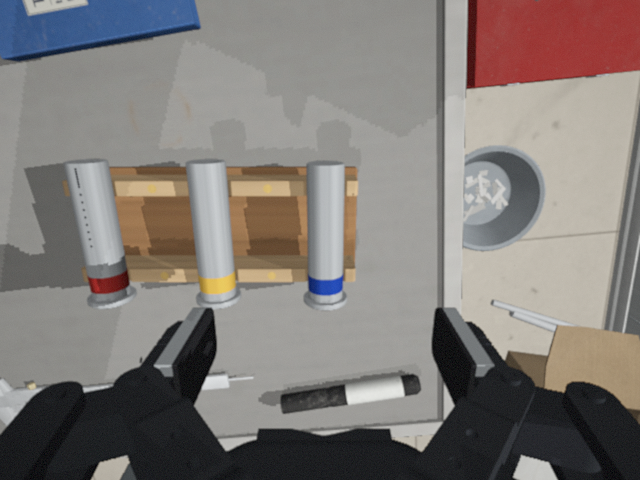

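Request:
play_rows(motion="0 0 -1 0 0 0 0;0 0 -1 0 0 0 0;0 0 -1 0 0 0 0;0 0 -0.7 0 0 0 0;0 0 -0.3 0 0 0 0")

```text
time: 15.28
ee_pos: [0.49, -0.2102, 0.0243]
tcp_rot: [-3.137, 0.15, 0.002]
force: [0.2, -0.8, -1.2]
width: 0.997
finger_force: 0.0
```

Request:
play_rows(motion="0 0 0 0 0 0 0.5;0 0 0 0 0 0 0.7;0 0 0 0 0 0 0.8;0 0 0 0 0 0 0.9;0 0 0 0 0 0 1", squeeze=40)

```text
time: 15.9
ee_pos: [0.4908, -0.2117, 0.026]
tcp_rot: [3.137, -0.151, 0.002]
force: [-3.0, -5.6, 6.4]
width: 0.278
finger_force: 38.8
```

Request:
play_rows(motion="0 0 0 0 0 0 1;0 0 0 0 0 0 1", squeeze=100)

```text
time: 16.15
ee_pos: [0.4908, -0.2117, 0.0262]
tcp_rot: [3.137, -0.151, 0.002]
force: [-3.6, -3.9, 11.3]
width: 0.256
finger_force: 97.4
```

Request:
play_rows(motion="0 0 0.7 0 0 0 1;0 0 1 0 0 0 1;0 0 1 0 0 0 1;0 0 1 0 0 0 1;0 0 1 0 0 0 1")

```text
time: 16.77
ee_pos: [0.49, -0.2108, 0.1673]
tcp_rot: [-3.138, 0.151, 0.0]
force: [0.0, 0.3, -4.8]
width: 0.261
finger_force: 98.9
```

Request:
play_rows(motion="0.12 1 0.4 0 0 0.2 1;0.12 1 0 0 0 0.2 1;0.12 1 0 0 0 0.2 1;0.12 1 0 0 0 0.2 1;0.12 1 0 0 0 0.2 1")

```text
time: 17.4
ee_pos: [0.5081, -0.0599, 0.1783]
tcp_rot: [-3.141, -0.039, 0.0]
force: [-0.6, 0.7, -4.0]
width: 0.258
finger_force: 99.2
```

Request:
play_rows(motion="0.12 1 0 0 0 0.2 1;0.12 1 0 0 0 0.2 1;0.12 1 0 0 0 0.2 1;0.12 1 0 0 0 0.2 1;0.12 1 0 0 0 0.2 1")

```text
time: 18.02
ee_pos: [0.5261, 0.09, 0.1783]
tcp_rot: [3.133, 0.227, -0.0]
force: [1.0, -0.4, -3.5]
width: 0.259
finger_force: 99.2
```

Request:
play_rows(motion="0.14 1 0 0 0 0.2 1;0.14 1 0 0 0 0.2 1;0.14 1 0 0 0 0.24 1;0 0.2 0 0 0 0 1;0 0 0 0 0 0 1")

```text
time: 18.65
ee_pos: [0.5386, 0.185, 0.1781]
tcp_rot: [3.122, 0.347, -0.001]
force: [-0.3, -0.3, -3.8]
width: 0.259
finger_force: 99.2
```

Run:
```python
from h import *
Z=dict(bar_blue=.192,clip=.01)
k=shoot("w6",["bar_blue","clip"],Z)
o=r.get_obs();p=o["ee_pos"]*1000
for d in r.outline_of("wrist","bar_blue")[:1]: print(fitbar(d["mask"],k,o["ee_pos"][2]+.015,[p[0],p[1],.22]))
print(2*np.arctan2(*(o["tcp_rot"][[1,0]]*np.sign(o["tcp_rot"][0]))))
```

```text
bar_blue 0.81 [287, 201, 358, 437] c [538.2 187.4] mean [543.8 187.2] size [104.3  31.6] yaw 0.25
clip 0.79 [268, 129, 382, 283] c [539.1 184.5] mean [559.7 188.7] size [134.1  92.1] yaw 0.231
18.8 [0.5388 0.1842 0.1782] [ 3.122  0.345 -0.   ]
(array([5.38813e+02, 1.85941e+02, 2.22000e-01]), np.float64(-0.836))
0.21988184192605786
```

View pics/w6.png

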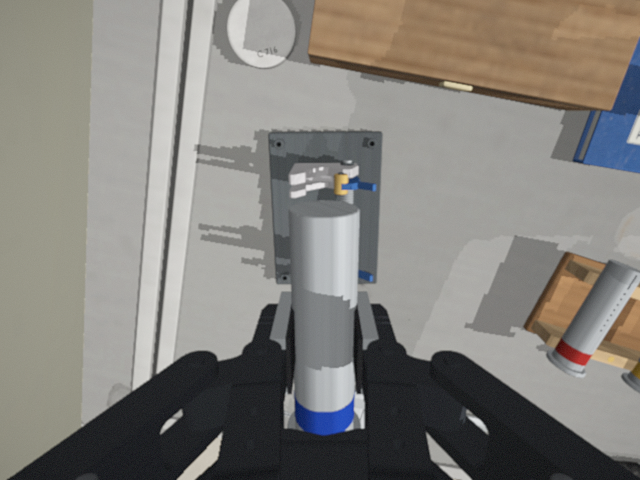

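Request:
play_rows(motion="0.03 0.02 -1 0 0 0 1;0 0 -1 0 0 0 1;0 0 -1 0 0 0 1;0 0 -0.7 0 0 0 1;0 0 0 0 0 0 1", squeeze=110)

```text
time: 19.48
ee_pos: [0.5391, 0.1849, 0.0661]
tcp_rot: [3.122, 0.345, -0.004]
force: [-0.6, 0.3, -3.1]
width: 0.256
finger_force: 108.6
```

Request:
play_rows(motion="0 0 -0.15 0 0 0 1;0 0 -0.15 0 0 0 1;0 0 -0.15 0 0 0 1;0 0 0 0 0 0 1")

```text
time: 19.98
ee_pos: [0.5403, 0.1867, 0.0542]
tcp_rot: [-3.121, -0.346, -0.002]
force: [-0.7, 11.1, -0.7]
width: 0.253
finger_force: 109.5
```

Request:
play_rows(motion="0 0 -0.15 0 0 0 1;0 0 -0.15 0 0 0 1;0 0 0 0 0 0 1")

```text
time: 20.35
ee_pos: [0.5402, 0.186, 0.0447]
tcp_rot: [-3.122, -0.346, -0.001]
force: [1.1, 5.9, -6.7]
width: 0.255
finger_force: 108.9
```

Request:
play_rows(motion="0 0 -0.15 0 0 0 1;0 0 -0.15 0 0 0 1;0 0 0 0 0 0 1")

```text
time: 20.72
ee_pos: [0.5407, 0.1853, 0.0363]
tcp_rot: [3.122, 0.346, 0.003]
force: [0.5, -2.5, 7.3]
width: 0.257
finger_force: 110.5
```

Request:
play_rows(motion="0 0 -0.05 0 0 0 1;0 0 0 0 0 0 1")

```text
time: 20.98
ee_pos: [0.5407, 0.1853, 0.0361]
tcp_rot: [3.122, 0.346, 0.004]
force: [-5.8, -4.9, 34.0]
width: 0.257
finger_force: 113.6
```

Run:
```python
from h import *
o=r.get_obs();print(o["ee_pos"],o["force"])
im=r.grab_frame("scene")
im=im[230:350,160:300];cv2.imwrite("pics/s2.png",cv2.resize(im[...,::-1],None,fx=5,fy=5,interpolation=cv2.INTER_CUBIC))
```

```text
[0.54072301 0.18529748 0.03612769] [-5.7694922  -4.94420656 34.02538971]
```

View pics/s2.png

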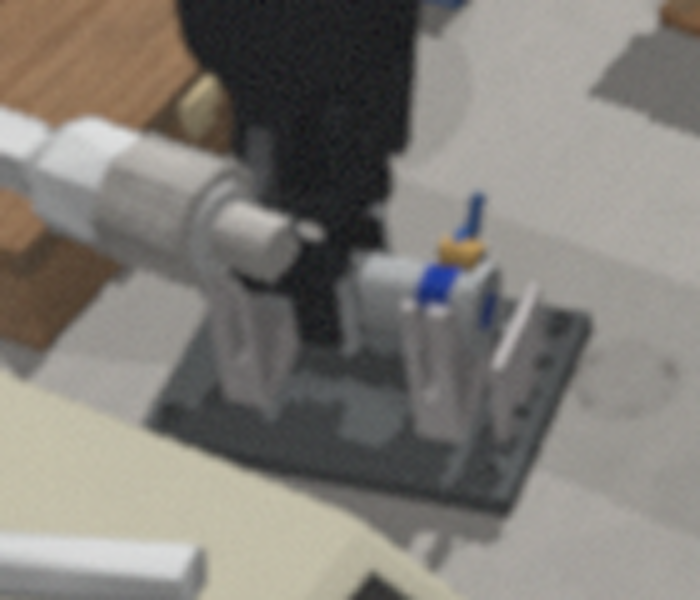

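Request:
play_rows(motion="0 0 0.05 0 0 0 1;0 0 0 0 0 0 0.6;0 0 0 0 0 0 0.3;0 0 0 0 0 0 0;0 0 0 0 0 0 0", squeeze=40)

```text
time: 21.65
ee_pos: [0.5398, 0.1856, 0.0356]
tcp_rot: [3.122, 0.346, -0.0]
force: [-0.5, 0.3, 0.1]
width: 0.99
finger_force: 0.0
```

Request:
play_rows(motion="0 0 0.3 0 0 0 0;0 0 0.7 0 0 0 0;0 0 1 0 0 0 0;0 0 1 0 0 0 0;0 0 1 0 0 0 0")

```text
time: 22.28
ee_pos: [0.5398, 0.1856, 0.1573]
tcp_rot: [-3.122, -0.346, -0.001]
force: [0.9, 0.3, -0.6]
width: 0.998
finger_force: 0.0
```

Request:
play_rows(motion="0 0 1 0 0 0 0;0 0 1 0 0 0 0;0 0 0 0 0 0 0")

```text
time: 22.65
ee_pos: [0.5409, 0.1859, 0.2184]
tcp_rot: [-3.122, -0.346, -0.007]
force: [0.3, -0.4, 0.6]
width: 0.999
finger_force: 0.0
```

Run:
```python
from h import *
k=shoot("w7",["clip_jaw"],dict(clip_jaw=.06))
for t,z,p in (("bar_blue",.05,[539,186,.22]),("bar_tested",.04,[507,-56,-.1])):
    for d in r.outline_of("wrist",t)[:1]: print(t,d["conf"],fitbar(d["mask"],k,z,p))
a=cv2.imread("pics/w7.png")[110:310,230:430]; b=cv2.imread("pics/w2.png")[110:310,230:430]
cv2.imwrite("pics/cmp.png",cv2.resize(np.hstack([a,b]),None,fx=2,fy=2,interpolation=cv2.INTER_CUBIC))
```

```text
clip_jaw 0.77 [336, 159, 372, 267] c [546.1 163.7] mean [545.1 168.3] size [94.9 28.4] yaw 0.229
22.75 [0.5397 0.1856 0.2159] [-3.122e+00 -3.460e-01 -1.000e-03]
bar_blue 0.59 (array([5.40299e+02, 1.86508e+02, 2.09000e-01]), np.float64(-0.93))
bar_tested 0.59 (array([ 5.06292e+02, -5.49180e+01, -9.40000e-02]), np.float64(-0.974))
```

View pics/cmp.png

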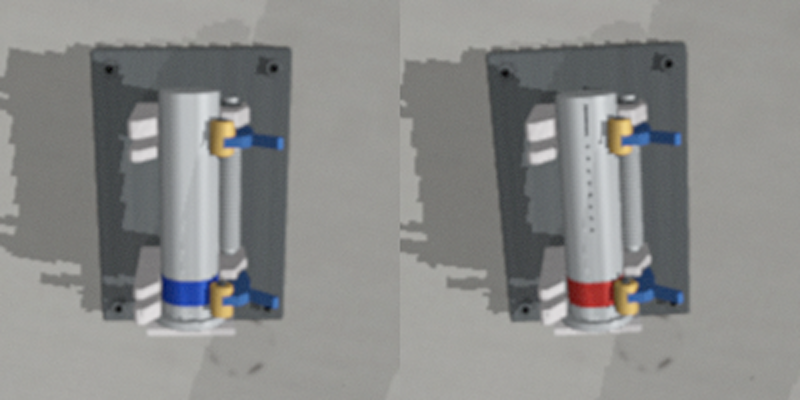

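The blue bar sits the same way the tested bar did: both rollers over it and the collar between the fork and the end plate. Handing in.

```bash
python3 -c "
from workcell import r
print(r.job_done())"
```

```text
the job is handed in; nothing more can be done
None
```

The job is handed in at about 23 s: the tested bar lies in the free rack groove, the blue bar is pressed home in the clip with its collar in the slot, and the yellow bar was left where it lay; the hand-in returned no verdict.

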